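# Load the flow-cell cartridge and hold the priming paddle level

## Task

Set the oblong cartridge into the recess of the white dock and press it fully home, so that its body is flush with the dock's top and only the grip rib stands out, and let go of it. Then push the spring-loaded paddle down with the gripper until it is level, half-way along its travel and never down on its bottom stop, and keep it there: finish while still holding it level. Do not press the paddle before the cartridge is home, and leave the square cartridge and everything else where it stands.

Things in the scene. Friction and masses are not known exactly. Their poses are not given: they have to be found in the camera images.
- cartridge_mid (a point): the cartridge to load: loose, grey plastic, about 60 g, oblong body 56 (its x) x 32 (its y) x 18 mm high, a grip rib centred on top: 30 mm long (x), 10 mm thick (y), 26 mm high; 44 mm high in all. Point on its axis half-way up, 22 mm above its underside. Stands upright on the table; either way round fits
- spare_mid (a point): a second cartridge, not wanted: same grey plastic, same rib and height, but a SQUARE body 40 x 40 x 18 mm that cannot enter the recess; point half-way up, 22 mm above its underside
- dock: fixed white block holding the recess, 110 mm (x) x 100 mm (y) x 40 mm high; origin under its centre
- recess (a point): centre of the recess's mouth, on the dock's top face, 59 mm (x) x 35 mm (y), edges chamfered 3 mm. On the steel plate inside, the cartridge first rests with its body 6 mm proud; pressed with more than about 5 N the plate gives way and stays down, the body is flush, and the cartridge's own point is 4 mm above this one
- paddle (a joint): angle of the spring-loaded hold-to-run paddle, rad: 0 = let go (pad end raised, sloping up 0.25 rad), 0.25 = level, 0.5 = on its bottom stop. It springs back when let go. About 2 N on the pad starts it, about 6 N holds it level, about 9.5 N brings it to the stop
- pad (a point): centre of the top face of the paddle's pad, a black plate 46 x 50 x 8 mm at the free end of a steel arm, 105 mm from the hinge; turns with it (z normal to the pad, x from pad to hinge). Let go it is about 95 mm above the table, at level 69 mm
- paddle_unit: fixed grey base of the paddle, 170 mm (x) x 85 mm (y) x 25 mm high; origin under its centre, x from pad to hinge. The hinge, a level axis along y at x = 55 mm, 65 mm up, lies between two white cheeks; their straight top edges, 69 mm above the table, are even with the paddle's top face when it is level
- vial: bystander: small capped glass vial, 26 mm across, 50 mm high; origin under its centre
- cup: bystander: small white plastic weighing cup, 36 mm across, 28 mm high; origin under its centre
- bottle: bystander: amber bottle, 60 mm across, 130 mm high; origin under its centre
- beaker: bystander: glass beaker, 70 mm across, 85 mm high; origin under its centre
- dish: bystander: white ceramic dish, 90 mm across, 18 mm high; origin under its centre
- spatula: bystander: steel spatula with a broad blade, 180 mm long, lying flat; origin under its middle
There are look-alikes about, which are no part of the job. What is shaped like the part that bears cartridge_mid but orange is not meant.

How it is judged (in metres and radians):
On the way, in this order (a step that is already met when the one before it is completed fails the run):
1. the oblong cartridge is flush in the recess (within 2 mm) and let go, the paddle not pressed (z of cartridge_mid in the frame of recess below 0.006 m and horizontal distance between cartridge_mid and recess below 0.005 m and angle between cartridge_mid's own z axis and vertical below 0.08 rad and angle between the x axis of cartridge_mid and the x axis of recess, either way round below 0.15 rad and contact force between the fingers and cartridge below 0.3 N and value of joint paddle below 0.08 rad), for 0.2 s.
2. the paddle is held level, within 0.08 rad, for a second (value of joint paddle between 0.17 and 0.33 rad and contact force between any of the fingers, the arm and paddle above 2 N), for 1 s.
At the end, for the whole second after the job is handed in: The oblong cartridge sits in the recess, upright, let go, its body flush with the dock's top within 2 mm; the robot is still pressing the paddle (over 2 N) and holds it still and level within 0.08 rad (joint 0.17 to 0.33) (all of step 2 and z of cartridge_mid in the frame of recess below 0.006 m and horizontal distance between cartridge_mid and recess below 0.005 m and angle between cartridge_mid's own z axis and vertical below 0.08 rad and angle between the x axis of cartridge_mid and the x axis of recess, either way round below 0.15 rad and velocity of joint paddle between -0.1 and 0.1 rad/s and contact force between the fingers and cartridge below 0.3 N); the arm keeps its last pose, push and grip.
It fails at once if the paddle driven down on its bottom stop (joint over 0.45) (value of joint paddle above 0.45 rad).
It fails at once if the paddle pressed (joint over 0.12) while the cartridge is not home (value of joint paddle above 0.12 rad and not (z of cartridge_mid in the frame of recess below 0.007 m and horizontal distance between cartridge_mid and recess below 0.006 m and angle between cartridge_mid's own z axis and vertical below 0.08 rad and angle between the x axis of cartridge_mid and the x axis of recess, either way round below 0.15 rad)).
It fails at once if the square cartridge or another bystander moved more than 30 mm (distance of any of spare_mid, vial, cup, bottle, beaker, dish, spatula from where it was at the start of the episode above 0.03 m).
It also fails if it takes over 64 s, if anything falls off the work surface, if the arm or the gripper's body presses on something with over 40 N, if the wrist force passes 120 N, or if a joint passes its speed limit or range.

## Robot

A 6-joint arm with a two-finger parallel gripper is mounted at the origin on the work surface. World frame = base frame: x ahead of the robot, y to its left, z up, the work surface at z = 0. Lengths are in m, angles in degrees, forces in N, time in s.
With the tool pointing down it reaches from about 0.4 to 0.825 m from the base axis. Payload 7 kg.
Tool frame: the origin (TCP) lies on the centre line of the jaws, within the pads' length; the fingertips stand 8 mm ahead of it and the grasp point (between the pads) lies 11 mm behind it; z points along the fingers, y is the line along which they close (so a half turn about z gives the same grasp; the last joint's range is limited). The gripper opens to 88 mm and grips with 3 to 60 N. Pads are 19 mm wide; open, the fingers measure 130 mm over their backs; the gripper's body (78 mm by 193 mm) begins 47 mm behind the grasp point.
Start: joints at [-47.321, 20.546, 0.682, 0, -70.136, -16.507], TCP at [0.298, -0.606, 0.235] pointing down, gripper open.
Joint ranges: [-176.03, 176.03], [-82.01, 121.73], [-58.28, 71.71], [-173.87, 95.51], [-174.79, -0.11], [-173.66, 173.66]. Speed limits (degrees/s): [136.94, 136.94, 172.46, 180, 180, 180].

## Interface

Orientations are given as [roll, pitch, yaw] about the fixed x, y, z axes, in that order (R = Rz(yaw) Ry(pitch) Rx(roll)).
In Python, from plant import ctrl, vision gives the robot as it stands. The module is installed in compiled form; this text tells all that it offers.
- The arm moves only by the tool move_arm, never from a script. Its argument "moves" is one flat list of numbers, 7 for each row, row after row: the finger opening in cm, from 0 to 8.76, then the shift along the tool's x, y, z in cm, then the turn, a rotation vector about the tool's x, y, z in rad. A call has 1 to 8 rows; each row shifts and turns the commanded pose from where the row before left it, along the tool's axes as they then stand; what a row does not reach is not made up. A row lasts 1/10 s, in which the tool goes at most 50 mm and 8.59 degrees, less where a joint would pass 70% of its speed; a pose out of reach is approached as far as the arm can. A call with a gripper value outside its range is refused whole. The fingers move at their own pace and stop on an object; the grip force is fixed at half the most. Time passes only in rows, so rows that do not move let the fingers close. It gives the time, the measured TCP pose, the force, the opening and the grip force at its end, in the units of the state.
- ctrl.get_obs(): the state, without advancing time (a new reading comes with each control period).
- vision.snapshot(name): name is "side" or "top"; returns (picture, depth): 384x512x3 uint8, red, green, blue; 384x512 float32, m along the optical axis (not along the pixel's ray), 0 where there is no reading.
- vision.camera_model(name): a dict with "vertical_fov" (degrees; the focal length in pixels is half the picture's height over the tangent of half this angle, whatever the lens; pixels are square), "cx", "cy" (the principal point, pixels), "cam_to_world" (4x4, takes a point from camera to world coordinates). Camera axes: x right, y down, z forward; pixel columns grow to the right and rows downward; lengths in m; the calibration is good to about 2 mm. A picture is of the moment at which its call begins. camera_model takes no time and is no camera call.
- ctrl.close_job(): hands the job in; it is judged then, once.
The state is a dict: "clock": time; "joint_pos": joint angles; "qvel": joint speeds; "tau": joint torques, N m; "tool_pos": TCP position; "orientation": TCP orientation; "force": force on the tool from outside, world axes, zero at the start; "moment": the same for the moment, N m; "opening": finger opening in m; "gripper_force": force on a finger pad.
Only numpy, scipy, OpenCV 4.12 (cv2) and the standard library are available. Lean on these libraries where they do the work, as an engineer would, in place of code of your own. Each camera call takes 0.05 s, during which the arm holds its last target. There are 200 camera calls.

## Working session

There is one attempt and no reset: what is moved stays moved. The work goes in short steps, Python scripts to look and compute and a tool call to move; the robot and the scene stay as the last step left them, time stands still between calls to the robot, and variables do not carry over. Pictures are saved under pics/ and viewed, at most 10 in all, crops included, and the job is handed in when it is done.

Besides the shell and the picture viewer there is one more tool, called after ">>>" in YAML: its name, and indented under it one key for each argument. move_arm: Moves the arm, as the interface text tells. Its arguments: {"type":"object","properties":{"moves":{"type":"array"}},"required":["moves"]}

```bash
mkdir -p pics; cat > h.py <<'E'
import numpy as np, cv2
from plant import ctrl, vision
def snap(n,f):
    p,d=vision.snapshot(n); np.savez(f'pics/{f}.npz',p=p,d=d); cv2.imwrite(f'pics/{f}.png',cv2.resize(p[:,:,::-1],(768,576))); return p,d
def world(n,d,u=None,v=None):
    m=vision.camera_model(n); h,w=d.shape; f=h/2/np.tan(np.radians(m['vertical_fov'])/2)
    if u is None: u,v=np.meshgrid(np.arange(w),np.arange(h)); z=d
    else: z=d[int(round(v)),int(round(u))]
    P=np.stack([(u-m['cx'])/f*z,(v-m['cy'])/f*z,z],-1); T=np.array(m['cam_to_world'])
    return P@T[:3,:3].T+T[:3,3]
E
python3 - <<'E'
from h import *
for n in('top','side'):
    snap(n,n+'1'); print(vision.camera_model(n))
print(ctrl.get_obs())
E
```

```text
{'vertical_fov': 52.23022429754835, 'cx': 259.30979734427956, 'cy': 192.63540573943948, 'cam_to_world': array([[-0.01768304, -0.99783711,  0.06331201,  0.49580252],
       [-0.99983021,  0.0173191 , -0.00629265, -0.00655142],
       [ 0.00518253, -0.06341253, -0.99797394,  1.07123758],
       [ 0.        ,  0.        ,  0.        ,  1.        ]])}
{'vertical_fov': 46.365340114862995, 'cx': 248.6163950386652, 'cy': 188.30333222230215, 'cam_to_world': array([[-0.83782705, -0.26922152,  0.47493748, -0.05869234],
       [-0.54590367,  0.42257084, -0.72347983,  0.96143116],
       [-0.00591839, -0.86542108, -0.5010103 ,  0.76406746],
       [ 0.        ,  0.        ,  0.        ,  1.        ]])}
{'clock': 0.1, 'joint_pos': array([-4.73194159e+01,  2.05861564e+01,  6.41323502e-01, -1.77543391e-02,
       -7.01356733e+01, -1.65082473e+01]), 'qvel': array([ 0.07118467, -0.15805121,  0.19069279,  0.06958495, -0.09795964,
        0.01049722]), 'tau': array([-1.87337064e-03, -5.84162343e+01,  2.93749487e+01,  7.01556802e+00,
        1.01473005e-02, -7.04606600e-05]), 'tool_pos': array([ 0.29754142, -0.60543094,  0.23374705]), 'orientation': array([ 1.79918069e+02, -6.87483434e-03, -1.53833703e+02]), 'force': array([-0.00473358, -0.41718225, -0.48934733]), 'moment': array([-0.03411316,  0.03519752, -0.00921719]), 'gripper_force': 0.0, 'opening': 0.08763073621750601}
```

View pics/top1.png

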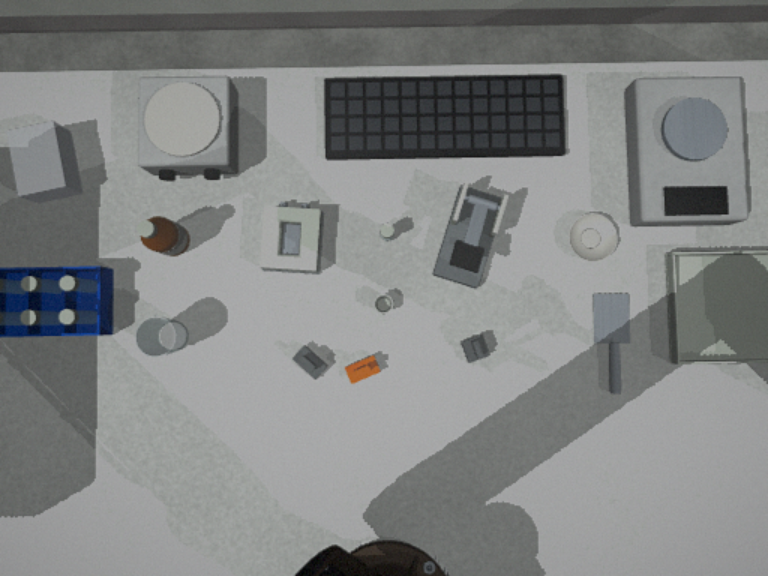

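View pics/side1.png

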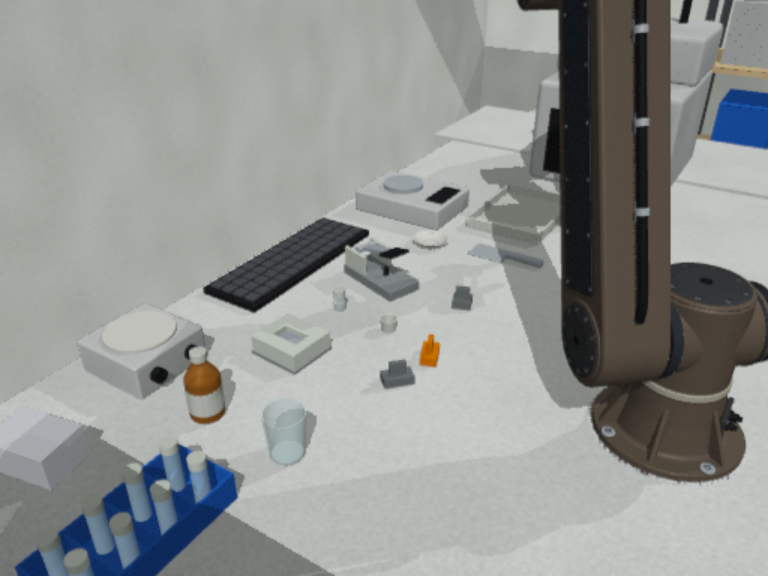

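The top view shows grey cartridges at (313,361) and (477,347), the orange look-alike at (362,368), the dock at (292,238) with its recess at (292,238), and the paddle at (470,235) with its pad at (466,257). I'll measure these from the depth data.

```bash
python3 - <<'E'
from h import *
z=np.load('pics/top1.npz');p,d=z['p'],z['d'];W=world('top',d)
def rect(name,box,zl,zh,cond=None):
    u0,v0,u1,v1=[int(x/1.5) for x in box]; S=W[v0:v1,u0:u1].reshape(-1,3);C=p[v0:v1,u0:u1].reshape(-1,3).astype(int)
    m=(S[:,2]>zl)&(S[:,2]<zh)
    if cond: m&=cond(C)
    S=S[m]; r=cv2.minAreaRect((S[:,:2]*1000).astype(np.float32)); print(name,len(S),np.round(r[0],1),np.round(r[1],1),round(r[2],1),'medz',np.round(np.median(S[:,2])*1000,1),'mean',np.round(S.mean(0)*1000,1))
for n,b in(('A',(280,330,345,390)),('B',(450,320,505,375))):
    rect(n+' body',b,.008,.024); rect(n+' rib',b,.032,.06)
rect('dock',(250,190,335,285),.033,.05)
rect('recess',(272,212,312,264),.0,.033)
rect('pad',(440,232,495,280),.075,.12)
rect('padblack',(440,232,495,280),.05,.12,lambda C:C.max(1)<60)
rect('base',(425,175,515,292),.018,.032)
rect('cheek',(425,175,515,292),.06,.075)
t=np.concatenate([cv2.resize(p[v0:v1,u0:u1],(400,300),interpolation=cv2.INTER_CUBIC) for u0,v0,u1,v1 in[(186,216,242,258),(298,206,354,248)]],1)
b=np.concatenate([cv2.resize(p[v0:v1,u0:u1],(400,300),interpolation=cv2.INTER_CUBIC) for u0,v0,u1,v1 in[(155,128,235,188),(270,115,370,190+0)]],1)
cv2.imwrite('pics/c1.png',np.concatenate([t,b])[:,:,::-1])
E
```

```text
A body 208 [435.3 131.4] [55.9 32.6] 47.4 medz 18.2 mean [435.6 130.3  18.2]
A rib 50 [435.3 131.1] [28.4 10.2] 50.4 medz 44.2 mean [435.9 131.2  43.5]
B body 176 [ 454.7 -166.2] [40.  41.1] 18.9 medz 18.4 mean [ 454.9 -164.7   18.2]
B rib 51 [ 454.5 -165.6] [29.8 10.1] 17.1 medz 44.1 mean [ 454.1 -165.3   43.8]
dock 1301 [655.3 160.9] [101.  110.3] 85.4 medz 40.2 mean [655.2 160.7  40.1]
recess 278 [656.3 162.4] [33.3 58.7] 85.4 medz 27.7 mean [656.7 162.2  27. ]
pad 432 [ 623.9 -147.5] [49.8 70.7] 71.7 medz 94.1 mean [ 618.  -145.5   93.7]
padblack 323 [ 611.5 -143. ] [49.  44.7] 71.2 medz 96.2 mean [ 610.6 -142.5   95.8]
base 1051 [ 656.  -158.8] [ 85.4 170. ] 71.3 medz 25.4 mean [ 645.8 -150.9   25.3]
cheek 347 [ 698.7 -173.4] [80.9 70.2] 71.8 medz 70.2 mean [ 700.2 -174.2   70.1]
```

View pics/c1.png

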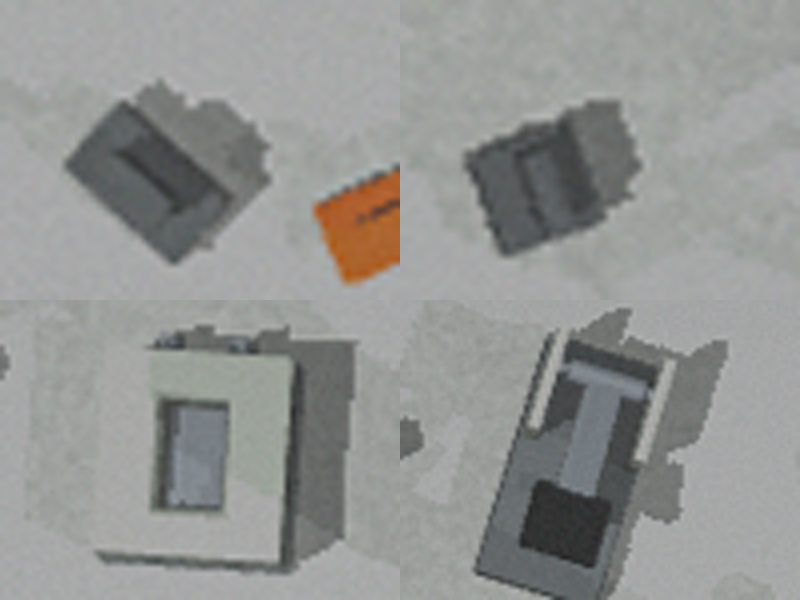

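A is the oblong cartridge, with its centre at (435,131) and long axis at about 48.5°. B at (455,-166) is the square one. The recess axis is at -4.6°. I'll start moving and refine the recess at the same time.

>>> move_arm:
  moves: [5,0,0,0,0,0,-0.13,5,0,0,0,0,0,-0.13,5,0,0,0,0,0,-0.13,5,-4.02,2.4,0,0,0,0,5,-4.02,2.4,0,0,0,0,5,-4.02,2.4,0,0,0,0,5,-4.02,2.4,0,0,0,0,5,-4.02,2.4,0,0,0,0]

```text
clock: 0.9
tool_pos: [0.3407, -0.3739, 0.2342]
orientation: [180.0, 0.0, -131.5]
force: [0.6, 0.6, 0.6]
opening: 0.0502
gripper_force: 0.0
```

>>> move_arm:
  moves: [5,-4.02,2.4,0,0,0,0,5,-4.02,2.4,0,0,0,0,5,-4.02,2.4,0,0,0,0,5,-4.02,2.4,0,0,0,0,5,-4.02,2.4,0,0,0,0,5,-4.02,2.4,0,0,0,0,5,-4.02,2.4,0,0,0,0,5,-4.02,2.4,0,0,0,0]

```text
clock: 1.7
tool_pos: [0.4098, -0.0057, 0.2347]
orientation: [-180.0, 0.0, -131.5]
force: [2.1, 0.4, 0.6]
opening: 0.05
gripper_force: 0.0
```

>>> move_arm:
  moves: [5,-4.02,2.4,0,0,0,0,5,-4.02,2.4,0,0,0,0,5,-4.02,2.4,0,0,0,0,5,0,0,0,0,0,0,5,0,0,0,0,0,0]

```text
clock: 2.2
tool_pos: [0.4357, 0.1312, 0.234]
orientation: [180.0, -0.1, -131.4]
force: [-0.1, 0.5, 0.3]
opening: 0.05
gripper_force: 0.0
```

```bash
cat >> h.py <<'E'
def delta(x,y,z,yaw):
    o=ctrl.get_obs(); r=o['orientation']; c=np.radians(r[2]); t=np.array([x,y,z])-o['tool_pos']
    X=np.array([np.cos(c),np.sin(c)]);Y=np.array([np.sin(c),-np.cos(c)])
    print('pos',o['tool_pos'].round(4),'rpy',r.round(2),'F',o['force'].round(2),'open',o['opening'].round(4),'gf',round(o['gripper_force'],1),'t',o['clock'])
    c2=np.radians(yaw);X2=np.array([np.cos(c2),np.sin(c2)]);Y2=np.array([np.sin(c2),-np.cos(c2)])
    print('cm in present axes',(100*np.array([X@t[:2],Y@t[:2],-t[2]])).round(2),'rz',-np.round(np.radians((yaw-r[2]+180)%360-180),3),' after turning first',(100*np.array([X2@t[:2],Y2@t[:2],-t[2]])).round(2))
E
python3 - <<'E'
from h import *
delta(.4354,.1312,.029,-131.5)
z=np.load('pics/top1.npz');p,d=z['p'],z['d'];W=world('top',d)
# recess mouth: hole in the top face, by row/col sub-sampling in dock axes
S=W[120:200,160:230].reshape(-1,3);a=np.radians(-4.6);R=np.array([[np.cos(a),np.sin(a)],[-np.sin(a),np.cos(a)]])
q=(S[:,:2]-[.6553,.1609])@R.T*1000; t=(S[:,2]>.0385)&(S[:,2]<.046)
for k,n in((0,'x'),(1,'y')):
    m=t&(abs(q[:,1-k])<12)
    v=np.sort(q[m,k]); v=v[abs(v)<65]; g=v[:-1][np.diff(v)>0];print(n,'outer',v[0],v[-1],'hole',v[v<0].max(),v[v>0].min())
E
```

```text
Traceback (most recent call last):
  File "h.py", line 14, in delta
    print('pos',o['tool_pos'].round(4),'rpy',r.round(2),'F',o['force'].round(2),'open',o['opening'].round(4),'gf',round(o['gripper_force'],1),'t',o['clock'])
                                                                                       ^^^^^^^^^^^^^^^^^^
AttributeError: 'float' object has no attribute 'round'
```

>>> move_arm:
  moves: [5,0,0,4,0,0,0,5,0,0,4,0,0,0,5,0,0,4,0,0,0,5,0,0,4,0,0,0,5,0,0,1.5,0,0,0,5,0,0,1.5,0,0,0,5,0,0,1.4,0,0,0,5,0,0,0,0,0,0]

```text
clock: 3.0
tool_pos: [0.4348, 0.1284, 0.0292]
orientation: [180.0, -0.2, -131.6]
force: [-0.1, -0.4, 0.0]
opening: 0.0499
gripper_force: 0.0
```

```bash
sed -i "s/o\['opening'\].round(4)/round(o['opening'],4)/" h.py; python3 - <<'E'
from h import *
delta(.4354,.1312,.029,-131.5)
z=np.load('pics/top1.npz');p,d=z['p'],z['d'];W=world('top',d)
S=W[120:200,160:230].reshape(-1,3);a=np.radians(-4.6);R=np.array([[np.cos(a),np.sin(a)],[-np.sin(a),np.cos(a)]])
q=(S[:,:2]-[.6553,.1609])@R.T*1000; t=(S[:,2]>.0385)&(S[:,2]<.046)
for k,n in((0,'x'),(1,'y')):
    m=t&(abs(q[:,1-k])<12)
    v=np.sort(q[m,k]); v=v[abs(v)<65]; print(n,'outer',v[0],v[-1],'hole',v[v<0].max(),v[v>0].min())
p,d=snap('side','side2'); cv2.imwrite('pics/c2.png',cv2.resize(p[170:290,220:320],(600,720))[:600,:,::-1])
E
```

```text
pos [0.4348 0.1284 0.0292] rpy [ 179.96   -0.2  -131.59] F [-0.11 -0.36  0.02] open 0.0499 gf 0.0 t 3.0
cm in present axes [-0.25  0.15  0.02] rz -0.002  after turning first [-0.25  0.15  0.02]
x outer -55.048943764263996 54.97117328154791 hole -30.752432666588085 29.948594054175913
y outer -50.49682261372063 50.001008489236696 hole -18.195581444626423 17.91406915966186
```

View pics/c2.png

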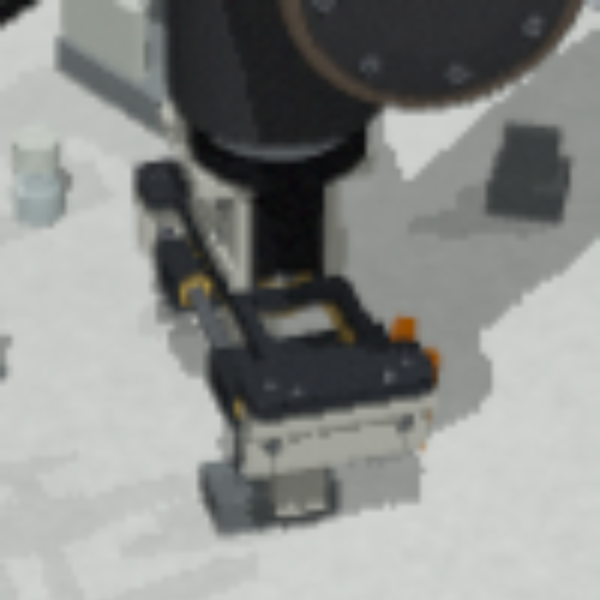

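The side crop shows the near finger at (300,490), straddling the rib of the oblong cartridge. The recess is centred on the dock to within 0.5 mm. I'll correct by 3 mm and close.

>>> move_arm:
  moves: [5,-0.25,0.15,0,0,0,0,5,0,0,0,0,0,0,0,0,0,0,0,0,0,0,0,0,0,0,0,0,0,0,0,0,0,0,0,0,0,0,0,0,0,0,0,0,0,0,0,0,0]

```text
clock: 3.75
tool_pos: [0.4366, 0.1333, 0.0306]
orientation: [180.0, 0.0, -131.5]
force: [-0.1, -0.5, -0.6]
opening: 0.0156
gripper_force: 0.0
```

>>> move_arm:
  moves: [0,0,0,0,0,0,0,0,0,0,-2,0,0,0,0,0,0,-3,0,0,0,0,0,0,-3,0,0,0,0,0,0,-2,0,0,0,0,0,0,0,0,0,0,0,0,0,0,0,0,0]

```text
clock: 4.45
tool_pos: [0.4365, 0.1334, 0.1306]
orientation: [180.0, 0.1, -131.5]
force: [0.4, -0.6, -0.9]
opening: 0.0095
gripper_force: 30.0
```

```bash
python3 - <<'E'
from h import *
delta(.6549,.1609,.09,175.4)
p,d=snap('side','side3'); cv2.imwrite('pics/c3.png',cv2.resize(p[170:270,220:320],(600,600))[:,:,::-1])
E
```

```text
pos [0.4365 0.1334 0.1306] rpy [ 1.7999e+02  5.0000e-02 -1.3149e+02] F [ 0.38 -0.59 -0.94] open 0.0095 gf 30.0 t 4.45
cm in present axes [-16.53 -14.54   4.06] rz 0.927  after turning first [-21.55   4.5    4.06]
```

View pics/c3.png

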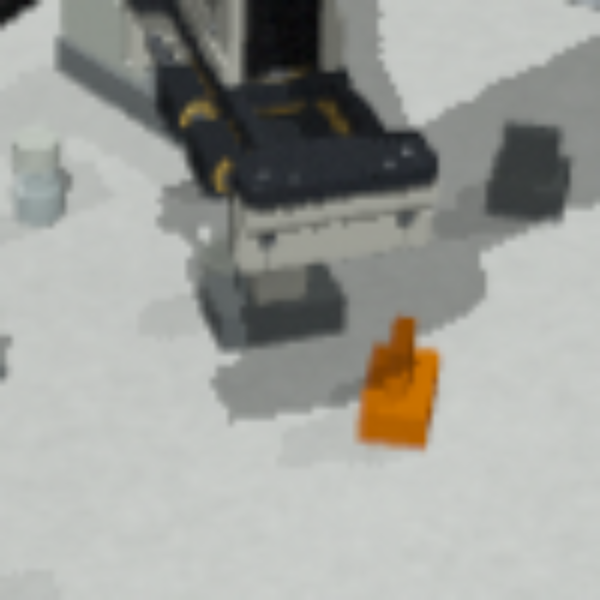

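The cartridge is held with its rib between the pads. The TCP settled 2.4 mm off along the rib, so I'll correct for that at the dock with a target TCP of (.6573,.1607).

>>> move_arm:
  moves: [0,0,0,0,0,0,0.1324,0,0,0,0,0,0,0.1324,0,0,0,0,0,0,0.1324,0,0,0,0,0,0,0.1324,0,0,0,0,0,0,0.1324,0,0,0,0,0,0,0.1324,0,0,0,0,0,0,0.1324,0,-2,0.4,0,0,0,0]

```text
clock: 5.3
tool_pos: [0.4548, 0.1347, 0.1292]
orientation: [-179.9, -0.2, 175.1]
force: [0.7, -0.7, 0.3]
opening: 0.0096
gripper_force: 30.0
```

>>> move_arm:
  moves: [0,-4,0.8,0,0,0,0,0,-4,0.8,0,0,0,0,0,-4,0.8,0,0,0,0,0,-4,0.8,0,0,0,0,0,-3.79,0.89,0,0,0,0,0,0,0,0,0,0,0,0,0,0,0,0,0,0,0,0,0,0,0,0,0]

```text
clock: 6.1
tool_pos: [0.6562, 0.1602, 0.1291]
orientation: [-179.9, -0.1, 175.4]
force: [0.0, 0.0, -0.6]
opening: 0.0098
gripper_force: 30.0
```

```bash
python3 - <<'E'
from h import *
delta(.6573,.1607,.07,175.4)
p,d=snap('top','top2'); W=world('top',d)
S=W.reshape(-1,3); C=p.reshape(-1,3).astype(int)
cv2.imwrite('pics/c4.png',cv2.resize(p[100:220,130:270],(700,600))[:,:,::-1])
E
```

```text
pos [0.6562 0.1602 0.1291] rpy [-1.7992e+02 -1.4000e-01  1.7541e+02] F [ 0.05  0.01 -0.64] open 0.0098 gf 30.0 t 6.1
cm in present axes [-0.11  0.06  5.91] rz 0.0  after turning first [-0.11  0.06  5.91]
```

View pics/c4.png

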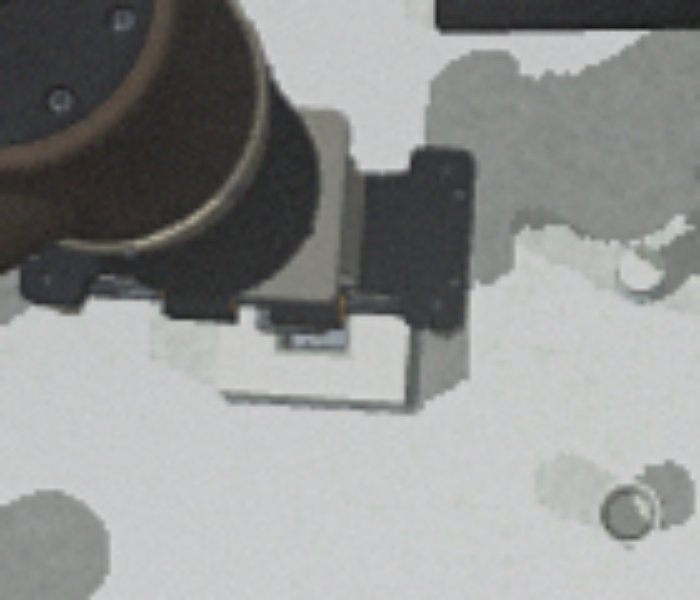

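The top view is mostly blocked by the wrist, and only the near part of the recess shows, at (315,340). I'll descend to just above the mouth and check from the side.

>>> move_arm:
  moves: [0,-0.11,0.06,0,0,0,0,0,0,0,2,0,0,0,0,0,0,2,0,0,0,0,0,0,1.3,0,0,0,0,0,0,0,0,0,0,0,0,0,0,0,0,0,0,0,0,0,0,0,0]

```text
clock: 6.85
tool_pos: [0.6592, 0.1615, 0.0788]
orientation: [180.0, 0.1, 175.4]
force: [-0.3, 0.9, 0.1]
opening: 0.0096
gripper_force: 30.0
```

```bash
python3 - <<'E'
from h import *
delta(.6573,.1607,.07,175.4)
p,d=snap('side','side4'); cv2.imwrite('pics/c5.png',cv2.resize(p[170:260,150:240],(600,600),interpolation=cv2.INTER_CUBIC)[:,:,::-1])
E
```

```text
pos [0.6592 0.1615 0.0788] rpy [1.7996e+02 9.0000e-02 1.7544e+02] F [-0.29  0.86  0.12] open 0.0096 gf 30.0 t 6.85
cm in present axes [ 0.18 -0.1   0.88] rz 0.001  after turning first [ 0.18 -0.1   0.88]
```

View pics/c5.png

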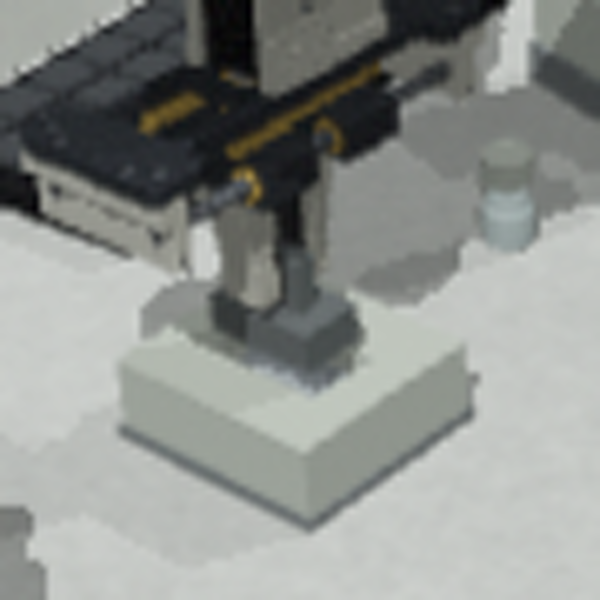

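The side crop shows the cartridge at (305,320), aligned over the recess. I'll correct by 1.8 mm along x and lower it, watching the force.

>>> move_arm:
  moves: [0,0.18,-0.03,0,0,0,0,0,0,0,0.5,0,0,0,0,0,0,0.4,0,0,0,0,0,0,0.3,0,0,0,0,0,0,0.3,0,0,0,0,0,0,0.2,0,0,0,0,0,0,0,0,0,0]

```text
clock: 7.6
tool_pos: [0.6565, 0.1609, 0.06]
orientation: [-180.0, -0.0, 175.4]
force: [0.3, -0.1, -0.8]
opening: 0.0098
gripper_force: 30.0
```

It's inside the mouth with no side load. Now I'll press.

>>> move_arm:
  moves: [0,0,0,0.2,0,0,0,0,0,0,0.2,0,0,0,0,0,0,0.2,0,0,0,0,0,0,0.1,0,0,0,0,0,0,0,0,0,0]

```text
clock: 8.1
tool_pos: [0.6569, 0.1611, 0.0537]
orientation: [180.0, 0.0, 175.4]
force: [-0.1, -0.1, 3.1]
opening: 0.0096
gripper_force: 30.0
```

>>> move_arm:
  moves: [0,0,0,0.1,0,0,0,0,0,0,0.1,0,0,0,0,0,0,0.1,0,0,0,0,0,0,0,0,0,0]

```text
clock: 8.5
tool_pos: [0.6571, 0.1611, 0.0524]
orientation: [180.0, 0.1, 175.5]
force: [-5.2, -0.3, 15.9]
opening: 0.0096
gripper_force: 30.0
```

It's home: 16 N at z = .0524, against .0526 predicted. I'll release, retreat and look.

>>> move_arm:
  moves: [4,0,0,-0.1,0,0,0,4,0,0,0,0,0,0,4,0,0,0,0,0,0,4,0,0,0,0,0,0,4,0,0,-3,0,0,0,4,0,0,-4,0,0,0,4,0,0,-4,0,0,0,0,0,-5,0,0,0,0]

```text
clock: 9.3
tool_pos: [0.6568, 0.1156, 0.1677]
orientation: [179.8, 0.6, 175.7]
force: [1.3, 0.0, -0.2]
opening: 0.0361
gripper_force: 0.0
```

>>> move_arm:
  moves: [0,0,-5,0,0,0,0,0,0,-5,0,0,0,0,0,0,-5,0,0,0,0,0,0,-5,0,0,0,0,0,0,0,0,0,0,0,0,0,0,0,0,0,0]

```text
clock: 9.9
tool_pos: [0.6364, -0.0898, 0.1612]
orientation: [180.0, -0.0, 175.3]
force: [0.5, 1.0, 0.2]
opening: 0.0005
gripper_force: 0.0
```

```bash
python3 - <<'E'
from h import *
delta(.6086,-.1428,.1,175.4)
p,d=snap('top','top3'); W=world('top',d)
S=W.reshape(-1,3);m=(abs(S[:,0]-.655)<.06)&(abs(S[:,1]-.161)<.06); S=S[m]
r=S[(S[:,2]>.055)&(S[:,2]<.08)];print('rib',np.round(r.mean(0)*1000,1),np.median(r[:,2]),cv2.minAreaRect((r[:,:2]*1000).astype(np.float32)))
c=S[(np.hypot(S[:,0]-.6549,S[:,1]-.161)<.03)&(S[:,2]<.05)];a=np.radians(-4.6)
q=(c[:,:2]-[.6549,.161])@np.array([[np.cos(a),-np.sin(a)],[np.sin(a),np.cos(a)]]);
b=c[(abs(q[:,0])<.025)&(abs(q[:,1])<.013)];print('body top',np.percentile(b[:,2],[10,50,90]))
cv2.imwrite('pics/c6.png',cv2.resize(p[110:210,140:280],(700,500),interpolation=cv2.INTER_CUBIC)[:,:,::-1])
E
```

```text
pos [ 0.6364 -0.0898  0.1612] rpy [ 1.8000e+02 -3.0000e-02  1.7525e+02] F [0.5  1.02 0.2 ] open 0.0005 gf 0.0 t 9.9
cm in present axes [ 2.33 -5.52  6.12] rz -0.003  after turning first [ 2.34 -5.51  6.12]
rib [nan nan nan] nan ((0.0, 0.0), (0.0, 0.0), 0.0)<stdin>:5: RuntimeWarning: Mean of empty slice.
  ret = um.true_divide(
  return _methods._mean(a, axis=axis, dtype=dtype,
  ret = ret.dtype.type(ret / rcount)
Traceback (most recent call last):
IndexError: index -1 is out of bounds for axis 0 with size 0
```

The arm still hides the dock from above, so I'll use the side camera.

```bash
python3 - <<'E'
from h import *
p,d=snap('side','side5'); W=world('side',d); S=W.reshape(-1,3)
S=S[(abs(S[:,0]-.655)<.07)&(abs(S[:,1]-.161)<.07)]
r=S[(S[:,2]>.062)&(S[:,2]<.08)];print('rib top',len(r),np.round(r.mean(0)*1000,1),np.median(r[:,2]) if len(r) else 0)
a=np.radians(-4.6); q=(S[:,:2]-[.6549,.161])@np.array([[np.cos(a),-np.sin(a)],[np.sin(a),np.cos(a)]]);
z=S[:,2]
b=(abs(q[:,0])<.025)&(q[:,1]>.008)&(q[:,1]<.013);t=(q[:,1]>.03)&(q[:,1]<.045)&(abs(q[:,0])<.045)
print('body top',np.percentile(z[b],[10,50,90]),'dock top',np.percentile(z[t],[10,50,90]))
o=[cv2.resize(p[v:v+75,u:u+75],(400,400),interpolation=cv2.INTER_CUBIC) for u,v in((157,185),(215,140))]
cv2.imwrite('pics/c6.png',np.concatenate(o,1)[:,:,::-1])
E
```

```text
rib top 32 [653.4 165.5  65.9] 0.06623972740685607
body top [0.04111784 0.06590201 0.54645128] dock top [0.03876831 0.04044968 0.0423799 ]
```

View pics/c6.png

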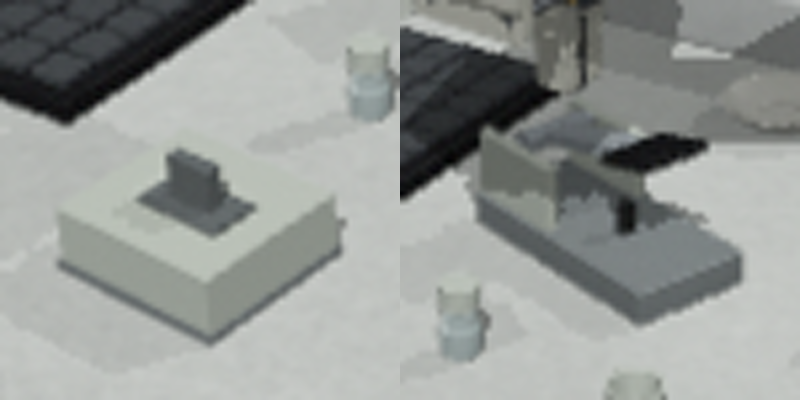

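The left crop shows the cartridge flush in the dock with only the rib up, and the rib top measures 66 mm. The right crop shows the paddle untouched, its pad raised at (655,150). Moving over the pad with the fingers closed.

>>> move_arm:
  moves: [0,0.8,-2,0,0,0,0,0,0.8,-2,0,0,0,0,0,0.73,-1.5,0,0,0,0,0,0,0,2,0,0,0,0,0,0,2,0,0,0,0,0,0,0,0,0,0,0,0,0,0,0,0,0]

```text
clock: 10.7
tool_pos: [0.6089, -0.1417, 0.1219]
orientation: [-180.0, -0.0, 175.4]
force: [0.5, -0.8, 0.1]
opening: 0.0005
gripper_force: 0.0
```

>>> move_arm:
  moves: [0,0,0,0.5,0,0,0,0,0,0,0.5,0,0,0,0,0,0,0.4,0,0,0,0,0,0,0.3,0,0,0,0,0,0,0.3,0,0,0,0,0,0,0,0,0,0]

```text
clock: 11.3
tool_pos: [0.6091, -0.1411, 0.1013]
orientation: [-180.0, -0.0, 175.4]
force: [-0.3, -0.3, 1.9]
opening: 0.0002
gripper_force: 0.9
```

>>> move_arm:
  moves: [0,0,0,0.3,0,0,0,0,0,0,0.3,0,0,0,0,0,0,0.3,0,0,0,0,0,0,0.3,0,0,0,0,0,0,0.3,0,0,0,0,0,0,0.3,0,0,0,0,0,0,0,0,0,0]

```text
clock: 12.0
tool_pos: [0.6089, -0.1412, 0.0831]
orientation: [-180.0, -0.0, 175.4]
force: [-1.7, 1.0, 3.4]
opening: 0.0004
gripper_force: 2.1
```

>>> move_arm:
  moves: [0,0,0,0.2,0,0,0,0,0,0,0.2,0,0,0,0,0,0,0.15,0,0,0,0,0,0,0,0,0,0,0,0,0,0,0,0,0]

```text
clock: 12.5
tool_pos: [0.6089, -0.1412, 0.078]
orientation: [-180.0, -0.0, 175.4]
force: [-2.5, 1.4, 4.2]
opening: 0.0002
gripper_force: 2.5
```

```bash
python3 - <<'E'
from h import *
delta(.6086,-.1428,.077,175.4)
p,d=snap('side','side6'); o=[cv2.resize(p[v:v+75,u:u+75],(400,400),interpolation=cv2.INTER_CUBIC) for u,v in((157,185),(215,140))]
cv2.imwrite('pics/c7.png',np.concatenate(o,1)[:,:,::-1])
E
```

```text
pos [ 0.6089 -0.1412  0.078 ] rpy [-1.8000e+02 -2.0000e-02  1.7542e+02] F [-2.54  1.35  4.19] open 0.0002 gf 2.5 t 12.5
cm in present axes [ 0.02 -0.17  0.1 ] rz 0.0  after turning first [ 0.02 -0.17  0.1 ]
```

View pics/c7.png

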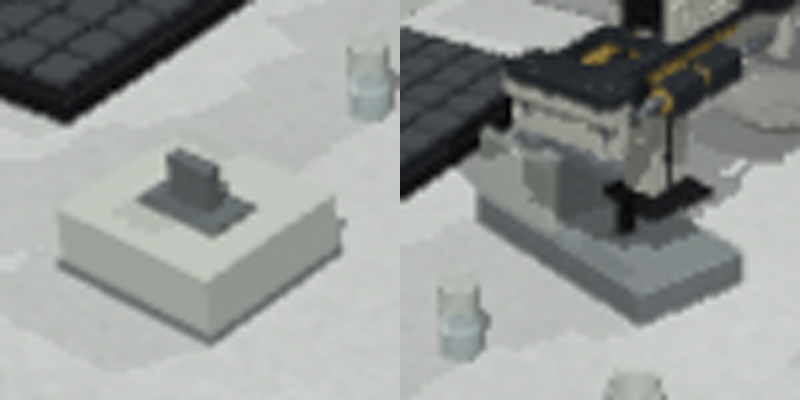

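The cartridge is still flush. The fingertips hold the pad, which looks about level, at (670,195). I'll measure its tilt from the depth data.

```bash
python3 - <<'E'
from h import *
for f in('side5','side6'):
    z=np.load(f'pics/{f}.npz');p,d=z['p'],z['d'];W=world('side',d).reshape(-1,3);C=p.reshape(-1,3).max(1)
    a=np.radians(-18.7);q=(W[:,:2]-[.656,-.1588])@np.array([[np.cos(a),-np.sin(a)],[np.sin(a),np.cos(a)]])
    m=(abs(q[:,0]+.05)<.03)&(abs(q[:,1])<.03)&(W[:,2]>.055)&(W[:,2]<.115)&(C<45)
    Q=np.c_[q[m,0],q[m,1],np.ones(m.sum())];zz=W[m,2]
    for _ in range(4):
        c=np.linalg.lstsq(Q,zz,rcond=None)[0]; r=zz-Q@c; k=abs(r)<max(.003,r.std());Q,zz=Q[k],zz[k]
    print(f,len(zz),'slope x',c[0].round(3),'y',c[1].round(3),'z at pad centre',(c[2]-.05*c[0]).round(4))
E
```

```text
side5 70 slope x -0.237 y -0.027 z at pad centre 0.0961
side6 59 slope x 0.011 y 0.003 z at pad centre 0.0697
```

The pad is level: slope about 0 and height 69.7 mm. I'll hold it for over a second.

>>> move_arm:
  moves: [0,0,0,0,0,0,0,0,0,0,0,0,0,0,0,0,0,0,0,0,0,0,0,0,0,0,0,0,0,0,0,0,0,0,0,0,0,0,0,0,0,0,0,0,0,0,0,0,0,0,0,0,0,0,0,0]

```text
clock: 13.35
tool_pos: [0.6091, -0.1412, 0.0781]
orientation: [-180.0, 0.0, 175.4]
force: [-2.9, 0.2, 4.2]
opening: 0.0012
gripper_force: 2.5
```

>>> move_arm:
  moves: [0,0,0,0,0,0,0,0,0,0,0,0,0,0,0,0,0,0,0,0,0,0,0,0,0,0,0,0,0,0,0,0,0,0,0,0,0,0,0,0,0,0,0,0,0,0,0,0,0,0,0,0,0,0,0,0]

```text
clock: 14.15
tool_pos: [0.6091, -0.1412, 0.0781]
orientation: [-180.0, 0.0, 175.4]
force: [-3.5, 0.2, 4.3]
opening: 0.0004
gripper_force: 2.5
```

```bash
python3 -c "
from h import *
delta(.6086,-.1428,.077,175.4); print(ctrl.close_job())"
```

```text
pos [ 0.6091 -0.1412  0.0781] rpy [-180.      0.    175.42] F [-3.47  0.24  4.25] open 0.0004 gf 2.5 t 14.15
cm in present axes [ 0.04 -0.16  0.11] rz 0.0  after turning first [ 0.04 -0.16  0.11]
the job is handed in; nothing more can be done
None
```

The oblong cartridge is flush in the dock and released, the paddle was held level with about 4 N downward on the pad, and I handed the job in at 14.15 s; no verdict came back.

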